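# Load two slotted masses onto the hanger of a load-cell stand

### The arm

A 6-joint arm with a two-finger parallel gripper is mounted at the origin on a cart in front of the work surface, level with it; the furniture and walls round the work are solid. World frame = base frame: x ahead of the robot, y to its left, z up, the work surface at z = 0. Lengths are in m, angles in rad, forces in N, time in s.
With the tool pointing down it reaches from about 0.35 to 1 m from the base axis. Payload 7.1 kg.
Tool frame: the origin (TCP) lies at the very end of the fingers, on their centre line; the grasp point (between the pads) lies 19 mm behind it; z points along the fingers, y is the line along which they close (so a half turn about z gives the same grasp; the last joint's range is limited). The gripper opens to 85 mm and grips with 20 to 120 N. Pads are 22 mm wide; open, the fingers measure 114 mm over their backs; the gripper's body (76 mm by 85 mm) begins 54 mm behind the grasp point. The pads swing forward as they close: fully open they stand 13 mm farther back than shut.
Start: joints at [1.157, 0.423, 1.63, -0, 1.089, -0.019], TCP at [0.24, 0.577, 0.231] pointing down, gripper open.
Joint ranges: [-3, 3], [-0.9, 2.11], [0.09, 2.58], [-1.31, 4.45], [0.11, 2.69], [-2.54, 2.54]. Speed limits (rad/s): [2.39, 2.39, 3.01, 3.14, 3.14, 3.14].

### API

Orientations are given as a unit quaternion [w, x, y, z].
In Python, from bench import r gives the robot as it stands.
- The arm moves only by the tool send_rows, never from a script. Its argument "moves" is a list of rows, each an object with "slide": the shift along the tool's x, y, z scaled (see below), a list of three; "dr": the turn, a rotation vector about the tool's x, y, z scaled (see below), a list of three; "fingers": the closure, from -1 (fully open) to 1 (shut), so that 0 is half open. A call has 1 to 10 rows; each row is the pose to reach, as a shift and turn from the pose commanded when the call began, along the tool's axes at that moment, turning the shorter way round; what a row does not reach only later rows make up. The controller multiplies each number of a shift by 200 mm and each number of a turn by pi rad. A row lasts 1/8 s, in which the tool goes at most 62.5 mm and 10.7 degrees, less where a joint would pass 70% of its speed; a pose out of reach is approached as far as the arm can. A call with a number of a shift or a turn outside -1 to 1 is refused whole. A call with a gripper value outside its range is refused whole. The fingers move at their own pace and stop on an object; "squeeze" is the grip in N (left out, the last holds). Time passes only in rows, so rows that repeat a pose let the fingers close. It gives the time, the measured TCP pose, the force, the opening and the grip force at its end, in the units of the state.
- r.sense(): the state, without advancing time (a new reading comes with each control period).
- r.snapshot(name): name is "side" or "top" or "wrist"; returns a dict with "frame" (400x640x3 uint8, blue, green, red), "K" (3x3 intrinsics, pixels), "T" (4x4, takes a point from camera to world coordinates). Camera axes: x right, y up, looking along -z (the intrinsics and any distortion apply to the point x, -y, -z); pixel columns grow to the right and rows downward; lengths in m; the calibration is good to about 2 mm. A picture is of the moment at which its call begins. There is no depth.
- r.sign_off(): hands the job in; it is judged then, once.
The state is a dict: "time_s": time; "joint_pos": joint angles; "joint_vel": joint speeds; "effort": joint torques, N m; "tool_pos": TCP position; "eef_rot": TCP orientation; "wrist_force": force on the tool from outside, world axes, zero at the start; "ft_torque": the same for the moment, N m; "width": opening from 0.0 (shut) to 1.0 (fully open); "gripper_force": force on a finger pad.
Only numpy, scipy, OpenCV 4.12 (cv2) and the standard library are available. Lean on these libraries where they do the work, as an engineer would, in place of code of your own. Each camera call takes 0.05 s, during which the arm holds its last target. There are 200 camera calls.

### The job

Add the two loose slotted masses to the hanger under the load cell, first the brass one onto the black mass that is already there, then the steel one on top of the brass one. Slide each in sideways over the stem until it sits flat and centred on the stem, with its slot turned at least 60 degrees away from the slot of the mass directly beneath it. Leave the black mass on the hanger and do not move the loupe, the oil bottle or the gauge block.

Things in the scene. Friction and masses are not known exactly. Their poses are not given: they have to be found in the camera images.
- stand: Load-cell stand, fixed. Origin: on the bench under the stem axis; z up, +x from stem to column. Base plate 150 x 110 x 12 mm (x -45 to 105); column 28 mm thick at x = 86. A blue arm (z 214 to 236 mm) holds the aluminium load cell, 56 mm across, z 162 to 212, right above the stem: an upright gripper at a seated mass would strike it, so it must lean back away from the stem
- pan_top (a point): Centre of the top face of the hanger's brass pan (48 mm in diameter, 6 mm thick, its top 56 mm above the bench), on the axis of the vertical steel stem. The stem is 8 mm in diameter and rises from the pan to a nut (18 mm in diameter) 96 mm above the pan's top; rigid
- mass_black: Black slotted mass, already on the hanger: disc 60 mm across, 14 mm thick; slot 12 mm wide (flared to 21 at the mouth) from rim to centre. Origin: centre of the underside, the slot's floor lies 6 mm behind it; +x points out of the slot, z up. At -x an upright black plastic tab, 10 mm thick (along y), x -70 to -42 mm, top 30 mm above the underside. about 0.2 kg, mostly the disc
- mass_brass: Brass slotted mass with a red tab, loose on the bench: disc 60 mm across, 20 mm thick; slot 12 mm wide (flared to 21 at the mouth) from rim to centre. Origin: centre of the underside, the slot's floor lies 6 mm behind it; +x points out of the slot, z up. At -x an upright red plastic tab, 10 mm thick (along y), x -70 to -42 mm, top 30 mm above the underside. 0.15 to 0.29 kg, mostly the disc
- mass_steel: Bright steel slotted mass with a blue tab, loose on the bench: disc 60 mm across, 12 mm thick; slot 12 mm wide (flared to 21 at the mouth) from rim to centre. Origin: centre of the underside, the slot's floor lies 6 mm behind it; +x points out of the slot, z up. At -x an upright blue plastic tab, 10 mm thick (along y), x -70 to -42 mm, top 30 mm above the underside. 0.11 to 0.21 kg, mostly the disc
- mass_black_mouth (a point): Middle of the slot's mouth of the black mass, 30 mm from the disc's axis at half its thickness; seen from the axis it tells where the slot points
- mass_brass_mouth (a point): Middle of the slot's mouth of the brass mass, 30 mm from the disc's axis at half its thickness; seen from the axis it tells where the slot points
- mass_steel_mouth (a point): Middle of the slot's mouth of the steel mass, 30 mm from the disc's axis at half its thickness; seen from the axis it tells where the slot points
- mass_brass_tab (a point): Where to grip the brass mass: inside its tab, 56 mm from the disc's axis on the side opposite the slot and 22 mm above the underside; pinch the tab across its 10 mm thickness (along the mass's y). A neck 10 mm wide, a little lower than the disc, joins tab and disc
- mass_steel_tab (a point): Where to grip the steel mass: inside its tab, 56 mm from the disc's axis on the side opposite the slot and 22 mm above the underside; pinch the tab across its 10 mm thickness (along the mass's y). A neck 10 mm wide, a little lower than the disc, joins tab and disc
- loupe: Black eyeglass loupe standing on the bench, 31 mm in diameter and 31 mm high, origin at the centre of its underside; a bystander
- oil_bottle: Small amber oil bottle with a black and red cap, 36 mm in diameter, 92 mm high, origin at the centre of its underside; a bystander
- gauge_block: Steel gauge block lying on the bench, 30 x 15 x 18 mm, origin at the centre of its underside; a bystander
Not all that is in view belongs to the job. What is shaped like the mass_steel but purple is not meant.

How it is judged:
By the outcome, as a careful person would: the job done as asked, in the order asked, and still so for the second after the job is handed in, with the robot touching nothing.
It also fails if it takes over 59 s, if anything falls off the work surface, if the arm or the gripper's body presses on something with over 40 N, if the wrist force passes 120 N, or if a joint passes its speed limit or range.

## Working session

There is one attempt and no reset: what is moved stays moved. The work goes in short steps, Python scripts to look and compute and a tool call to move; the robot and the scene stay as the last step left them, time stands still between calls to the robot, and variables do not carry over. Pictures are saved under pics/ and viewed, at most 10 in all, crops included, and the job is handed in when it is done.

Besides the shell and the picture viewer there is one more tool, called after "Emit:" by a JSON object that holds its "op" and its "data", one argument or row to a line. send_rows: Moves the arm, as the interface text tells. Shifts and turns lie within -1 to 1; 1 stands for 200 mm of shift or pi rad of turn. Its arguments: {"type":"object","properties":{"moves":{"type":"array","items":{"type":"object","properties":{"slide":{"type":"array","items":{"type":"number","minimum":-1,"maximum":1}},"dr":{"type":"array","items":{"type":"number","minimum":-1,"maximum":1}},"fingers":{"type":"number"}}}},"squeeze":{"type":"number"}},"required":["moves"]}

```bash
mkdir -p pics; ls; python3 - <<'E'
from bench import r
import cv2,numpy as np
s=r.sense();print(s)
for n in("side","top","wrist"):
    d=r.snapshot(n);cv2.imwrite(f"pics/{n}0.png",d["frame"]);np.savez(f"pics/{n}0.npz",**d);print(n,d["K"].round(1).tolist(),d["T"].round(3).tolist(),[k for k in d])
E
```

```text
pics
{'time_s': 0.0, 'joint_pos': array([ 1.15700673e+00,  4.23839147e-01,  1.63072145e+00, -2.13588913e-05,
        1.08860074e+00, -1.89724131e-02]), 'joint_vel': array([ 2.91636777e-03, -2.98360247e-04,  1.06594287e-03,  5.01837652e-04,
       -3.15416427e-05,  3.78597187e-04]), 'effort': array([-1.52337570e-04, -5.57375300e+01, -2.81740934e+01, -1.61638959e-04,
        7.43108103e-03, -1.81185175e-05]), 'tool_pos': array([0.24013795, 0.57641353, 0.23053439]), 'eef_rot': array([-1.59158712e-04,  1.96123989e-01,  9.80578791e-01, -7.68085136e-04]), 'wrist_force': array([ 0.04046234, -0.11250556,  0.09450867]), 'ft_torque': array([ 0.00842716,  0.07693959, -0.03534472]), 'gripper_force': 0.0, 'width': 1.0023334706248765}
side [[394.6, 0.0, 320.0], [0.0, 394.6, 197.0], [0.0, 0.0, 1.0]] [[1.0, -0.012, -0.013, 0.489], [-0.005, 0.526, -0.85, -0.62], [0.017, 0.85, 0.526, 0.522], [0.0, 0.0, 0.0, 1.0]] ['frame', 'K', 'T']
top [[518.1, 0.0, 320.8], [0.0, 518.1, 200.1], [0.0, 0.0, 1.0]] [[0.003, 0.99, -0.144, 0.354], [-1.0, 0.004, 0.005, 0.131], [0.006, 0.144, 0.99, 1.269], [0.0, 0.0, 0.0, 1.0]] ['frame', 'K', 'T']
wrist [[319.2, 0.0, 317.3], [0.0, 319.2, 199.6], [0.0, 0.0, 1.0]] [[0.386, -0.888, -0.251, 0.176], [0.923, 0.371, 0.106, 0.604], [-0.001, -0.272, 0.962, 0.373], [0.0, 0.0, 0.0, 1.0]] ['frame', 'K', 'T']
```

View pics/top0.png

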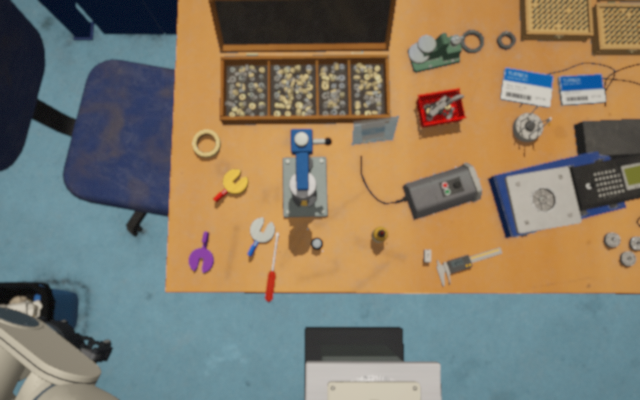

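View pics/side0.png

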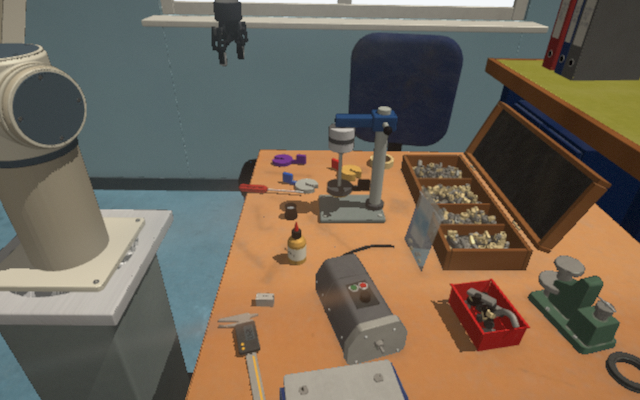

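Top view: brass mass at (235,181) with red tab (219,196); steel at (262,231) with blue tab (252,252); the purple decoy at (201,262); stem under the load cell near (304,185). Side view: black mass at (340,187), black tab probably at (363,185). Candidates for steel: (262,231) grey with blue tab, versus (201,262) purple, which is not meant. I'll measure and confirm in one enlarged montage.

```bash
cat > h.py <<'E'
import numpy as np,cv2
from scipy.spatial.transform import Rotation as R
def ray(d,u,v):
    K,T=d["K"],d["T"];c=np.array([(u-K[0,2])/K[0,0],-(v-K[1,2])/K[1,1],-1.])
    return T[:3,3],T[:3,:3]@c
def onz(d,u,v,z):
    o,w=ray(d,u,v);return o+w*(z-o[2])/w[2]
def proj(d,p):
    c=d["T"][:3,:3].T@(np.asarray(p)-d["T"][:3,3]);K=d["K"]
    return K[0,0]*c[0]/-c[2]+K[0,2],-K[1,1]*c[1]/-c[2]+K[1,2]
def blobs(d,lo,hi,amin=15):
    m=cv2.inRange(cv2.cvtColor(d["frame"],cv2.COLOR_BGR2HSV),np.array(lo),np.array(hi))
    n,l,s,c=cv2.connectedComponentsWithStats(m)
    return [(s[i,4],c[i].round(1),s[i,:4]) for i in range(1,n) if s[i,4]>=amin]
E
python3 - <<'E'
from h import *
L=lambda n:dict(np.load(f"pics/{n}0.npz"))
t,s,w=L("top"),L("side"),L("wrist")
def at(d,u,v,z):print((u,v),onz(d,u,v,z).round(3))
at(t,235,181,.02);at(t,219,196,.03);at(t,262,231,.012);at(t,252,252,.03);at(t,304,185,.2);at(s,340,187,.063);at(s,362,185,.08)
a=cv2.resize(t["frame"][130:280,185:345],(400,375),interpolation=cv2.INTER_CUBIC)
b=cv2.resize(s["frame"][100:225,265:398],(400,376),interpolation=cv2.INTER_CUBIC)[:375]
c=cv2.resize(w["frame"],(352,220))
o=np.zeros((600,800,3),np.uint8);o[:375,:400]=a;o[:375,400:]=b;o[380:600,:352]=c
cv2.imwrite("pics/m1.png",o)
E
```

```text
(235, 181) [0.583 0.334 0.02 ]
(219, 196) [0.544 0.37  0.03 ]
(262, 231) [0.461 0.267 0.012]
(252, 252) [0.409 0.288 0.03 ]
(304, 185) [0.542 0.16  0.2  ]
(340, 187) [0.547 0.167 0.063]
(362, 185) [0.594 0.148 0.08 ]
```

View pics/m1.png

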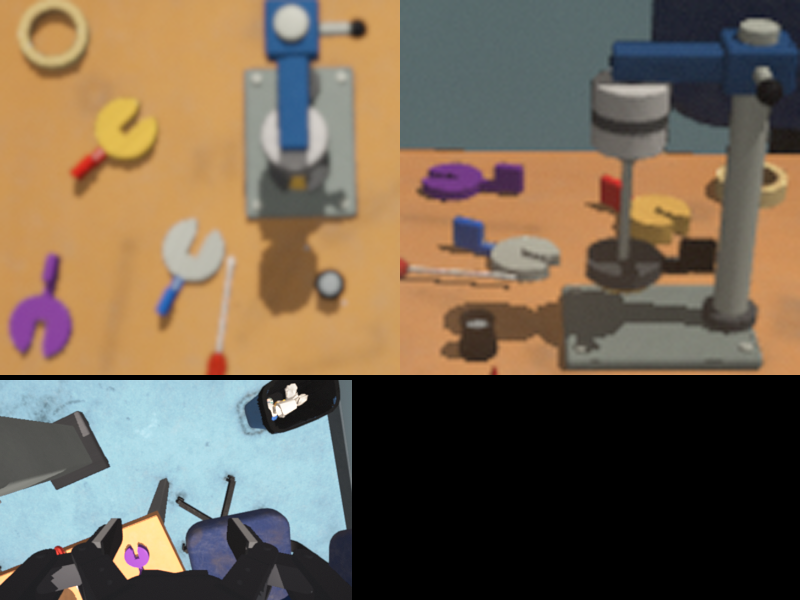

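The montage confirms it: steel mass with blue tab (crop 193,250), brass with red tab (125,130), and the purple decoy (40,325) stays untouched. The black mass's tab points to +x, so its slot faces the robot at about 180°.

Plan: brass slot azimuth about −45°, steel about +30°.

```bash
cat >> h.py <<'E'
def pose(grasp,az,lean,flip=0):
    """tool with z leaning: pointing toward az and down; x away from az (flip: toward). Returns tcp,R"""
    a,l=np.deg2rad(az),np.deg2rad(lean);u=np.array([np.cos(a),np.sin(a),0]);k=np.array([0,0,1.])
    z=u*np.sin(l)-k*np.cos(l);x=-(u*np.cos(l)+k*np.sin(l))
    if flip:x=-x
    M=np.c_[x,np.cross(z,x),z];return np.asarray(grasp)+.019*z,M
def rel(s,p,M):
    q=s["eef_rot"];R0=R.from_quat([q[1],q[2],q[3],q[0]]).as_matrix()
    print("slide",(R0.T@(p-s["tool_pos"])/.2).round(4),"dr",(R.from_matrix(R0.T@M).as_rotvec()/np.pi).round(4))
E
python3 - <<'E'
from h import *
from bench import r
L=lambda n:dict(np.load(f"pics/{n}0.npz"))
t,s=L("top"),L("side")
for nm,lo,hi,z in(("red",(0,150,80),(8,255,255),.025),("yel",(20,120,100),(35,255,255),.02),("blue",(105,120,60),(122,255,255),.025),("pur",(130,80,50),(160,255,255),.015)):
  for d,dn in((t,"top"),(s,"side")):
    for a,c,b in blobs(d,lo,hi):
        p=onz(d,*c,z)
        if .3<p[0]<.7 and .05<p[1]<.5: print(nm,dn,a,c,b,p.round(3))
p,M=pose((.545,.369,.13),-43,40)
rel(r.sense(),p,M);print(p,onz(t,304,203,.056))
E
```

```text
red top 65 [219.3 196. ] [214 191  13  11] [0.545 0.371 0.025]
red top 182 [269.9 285.5] [265 271  10  30] [0.331 0.244 0.025]
red side 65 [334.7 163.2] [332 158   7  12] [0.543 0.363 0.025]
red side 157 [253.3 187.2] [239 184  28   9] [0.336 0.226 0.025]
red side 29 [296.  227.6] [294 222   5  10] [0.449 0.058 0.025]
yel top 433 [234.4 181.6] [223 169  25  25] [0.581 0.336 0.02 ]
yel top 21 [303.8 203. ] [301 201   6   5] [0.529 0.166 0.02 ]
blue top 622 [301.8 160.1] [292 130  20  60] [0.635 0.171 0.025]
blue top 30 [251.5 250. ] [249 246   6   9] [0.414 0.29  0.025]
blue side 18 [287.9 174.3] [284 173   8   5] [0.417 0.295 0.025]
pur top 460 [201.4 256.3] [189 232  24  41] [0.399 0.411 0.015]
pur side 272 [288.  159.7] [273 155  33  11] [0.41  0.401 0.015]
slide [-1.8632 -0.3922  0.5768] dr [ 0.0391 -0.2198  0.1087]
[0.553932   0.36067078 0.11544516] [0.52400251 0.16409165 0.056     ]
```

Emit:
{"op": "send_rows", "data": {
  "moves": [
    {"slide": [-0.95,-0.2,0.0],"dr": [0.039,-0.22,0.109],"fingers": -1},
    {"slide": [-0.95,-0.2,0.0],"dr": [0.039,-0.22,0.109],"fingers": -1},
    {"slide": [-0.95,-0.2,0.0],"dr": [0.039,-0.22,0.109],"fingers": -1},
    {"slide": [-0.95,-0.2,0.0],"dr": [0.039,-0.22,0.109],"fingers": -0.3}
  ]
}}

```text
time_s: 0.65
tool_pos: [0.403, 0.4645, 0.2321]
eef_rot: [0.309, 0.343, 0.879, -0.121]
wrist_force: [-0.6, 0.1, -0.7]
width: 0.818
gripper_force: 0.0
```

```bash
python3 - <<'E'
from h import *
from bench import r
s=r.sense();print(s["time_s"],s["tool_pos"],s["joint_pos"].round(2))
p,M=pose((.545,.369,.12),-43,40)
rel(s,p,M)
E
```

```text
0.65 [0.40304976 0.46452389 0.23213384] [ 1.13  0.53  1.62 -0.67  1.3   0.59]
slide [-0.3102  0.1291  1.0617] dr [ 0.0012 -0.0068  0.0017]
```

Emit:
{"op": "send_rows", "data": {
  "moves": [
    {"slide": [-0.31,0.13,0.95],"dr": [0,0,0],"fingers": -0.3},
    {"slide": [-0.31,0.13,0.95],"dr": [0,0,0],"fingers": -0.3},
    {"slide": [-0.31,0.13,0.95],"dr": [0,0,0],"fingers": -0.3},
    {"slide": [-0.31,0.13,0.95],"dr": [0,0,0],"fingers": -0.3},
    {"slide": [-0.31,0.13,0.95],"dr": [0,0,0],"fingers": -0.3}
  ]
}}

```text
time_s: 1.27
tool_pos: [0.5411, 0.3731, 0.1203]
eef_rot: [0.306, 0.34, 0.881, -0.121]
wrist_force: [-0.6, 0.2, 0.4]
width: 0.648
gripper_force: 0.0
```

```bash
python3 - <<'E'
from h import *
from bench import r
d=r.snapshot("wrist");s=r.sense();print(s["time_s"],s["tool_pos"],s["joint_pos"].round(2))
cv2.imwrite("pics/w1.png",d["frame"])
for nm,lo,hi,z in(("red",(0,150,60),(8,255,255),.025),("yel",(20,120,80),(35,255,255),.02)):
    for a,c,b in blobs(d,lo,hi,60):
        print(nm,a,c,b,onz(d,*c,z).round(4))
p,M=pose((.545,.369,.12),-43,40)
rel(s,p,M)
E
```

```text
1.325 [0.54081644 0.37422436 0.12119666] [ 0.87  0.67  1.67 -0.82  1.01  0.57]
red 943 [323.3 118.1] [314  89  19  59] [0.5384 0.3802 0.025 ]
yel 756 [300.3 171.7] [283 149  50  45] [0.57   0.3274 0.02  ]
yel 450 [341.3 176. ] [331 151  24  44] [0.5964 0.3486 0.02  ]
yel 125 [322.7 169.1] [317 155  13  36] [0.5798 0.343  0.02  ]
yel 239 [631.5 388. ] [618 381  22  19] [2.7701 0.388  0.02  ]
slide [-0.0248 -0.0058  0.1202] dr [ 0.0019 -0.0087  0.0036]
```

View pics/w1.png

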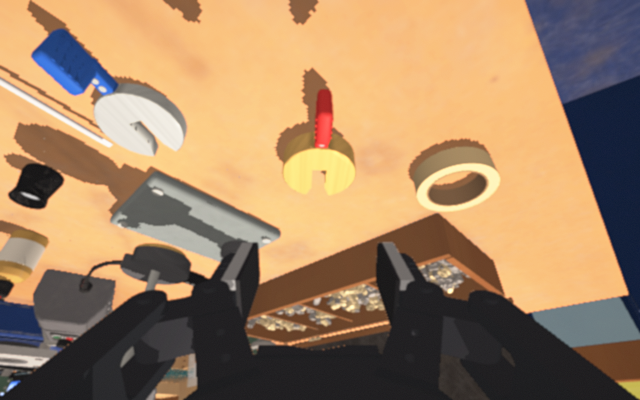

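Wrist view: brass mass upright at (320,165), red tab at (323,118), slot mouth at (321,185), all aligned with the gap between the fingers (~317). The steel mass with blue tab sits at (140,115).

```bash
python3 - <<'E'
from h import *
from bench import r
d=r.snapshot("wrist");s=r.sense()
a=onz(d,324,91,.03);b=onz(d,321,185,.02);c=onz(d,319,168,.02)
print(a,b,c);v=b-a;az=np.degrees(np.arctan2(v[1],v[0]));print(az)
t=onz(d,323.3,118,.015);print(t)
# steel preliminary
print("blue",[(A,C,onz(d,*C,.02).round(4)) for A,C,B in blobs(d,(105,120,60),(122,255,255),150)], onz(d,139,110,.012))
g=np.array([.5435,.3725]);
for h in(.06,.026):
    p,M=pose((*g,h),-44,40);print(p);rel(s,p,M)
E
```

```text
[0.52099579 0.39721491 0.03      ] [0.59483728 0.32892143 0.02      ] [0.57745215 0.34231626 0.02      ]
-42.7646866464635
[0.54506572 0.37557343 0.015     ]
blue [(np.int32(2746), array([70.8, 64.4]), array([0.4153, 0.2966, 0.02  ])), (np.int32(903), array([ 17.7, 319.1]), array([ 0.5133, -0.3758,  0.02  ]))] [0.45670783 0.28474766 0.012     ]
[0.55228527 0.36401616 0.04544516]
slide [ 0.1748 -0.0009  0.3485] dr [ 0.0059 -0.0087  0.008 ]
[0.55228527 0.36401616 0.01144516]
slide [ 0.2804 -0.0007  0.4817] dr [ 0.0059 -0.0087  0.008 ]
```

Emit:
{"op": "send_rows", "data": {
  "moves": [
    {"slide": [0.175,0,0.35],"dr": [0.004,-0.008,0.006],"fingers": -0.3},
    {"slide": [0.175,0,0.35],"dr": [0.004,-0.008,0.006],"fingers": -0.3},
    {"slide": [0.28,0,0.475],"dr": [0.004,-0.008,0.006],"fingers": -0.3},
    {"slide": [0.28,0,0.475],"dr": [0.004,-0.008,0.006],"fingers": -0.3},
    {"slide": [0.28,0,0.475],"dr": [0.004,-0.008,0.006],"fingers": 1},
    {"slide": [0.28,0,0.475],"dr": [0.004,-0.008,0.006],"fingers": 1},
    {"slide": [0.28,0,0.475],"dr": [0.004,-0.008,0.006],"fingers": 1},
    {"slide": [0.28,0,0.475],"dr": [0.004,-0.008,0.006],"fingers": 1},
    {"slide": [0.28,0,0.475],"dr": [0.004,-0.008,0.006],"fingers": 1},
    {"slide": [0.28,0,0.475],"dr": [0.004,-0.008,0.006],"fingers": 1}
  ],
  "squeeze": 60
}}

```text
time_s: 2.62
tool_pos: [0.5526, 0.3643, 0.0135]
eef_rot: [0.317, 0.349, 0.873, -0.126]
wrist_force: [-2.4, 2.5, 6.9]
width: 0.101
gripper_force: 58.9
```

```bash
python3 - <<'E'
from h import *
from bench import r
d=r.snapshot("wrist");s=r.sense();print(s["time_s"],s["tool_pos"],s["joint_pos"].round(2),s["width"],s["gripper_force"],s["wrist_force"],s["ft_torque"])
cv2.imwrite("pics/w2.png",d["frame"])
E
```

```text
2.675 [0.5526506  0.36428576 0.01350477] [ 0.86  0.85  1.66 -0.93  0.92  0.75] 0.10374663664242455 58.85670292424038 [-2.57004879  2.03564979  7.16329416] [-0.09307548  0.02594633 -0.05229605]
```

View pics/w2.png

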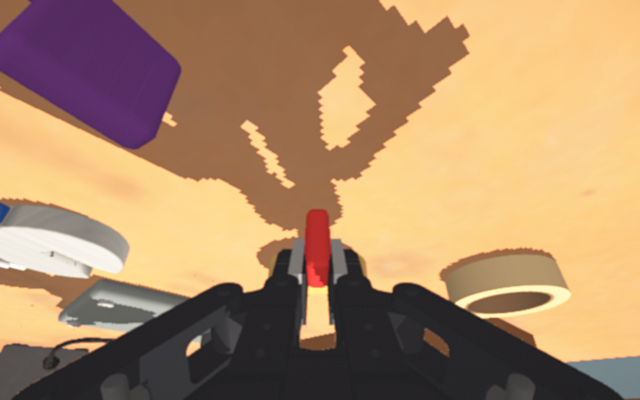

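Brass tab is gripped (red tab centred between the pads at (317,245)). Next: locate the stem precisely from the saved images.

```bash
python3 - <<'E'
from h import *
L=lambda n:dict(np.load(f"pics/{n}0.npz"))
t,s=L("top"),L("side")
hs=cv2.cvtColor(s["frame"],cv2.COLOR_BGR2HSV)
for v in(154,160,166,172,177,180):
    S=hs[v,330:352,1].astype(int);print(v,S.tolist())
# base plate in top
ht=cv2.cvtColor(t["frame"],cv2.COLOR_BGR2HSV)
for v in(165,195,210): print("row",v,ht[v,276:336,1].tolist())
for u in(287,290,320): print("col",u,ht[148:226,u,1].tolist())
E
```

```text
154 [144, 144, 143, 143, 142, 139, 138, 137, 125, 76, 31, 30, 96, 128, 133, 133, 137, 139, 139, 138, 139, 139]
160 [141, 149, 183, 187, 194, 196, 197, 194, 158, 61, 32, 59, 127, 137, 138, 139, 141, 141, 143, 143, 141, 141]
166 [142, 149, 179, 184, 181, 184, 174, 187, 94, 33, 31, 86, 142, 150, 147, 153, 151, 150, 153, 153, 152, 154]
172 [142, 142, 141, 141, 142, 139, 138, 126, 66, 33, 39, 102, 146, 153, 153, 152, 153, 153, 152, 154, 154, 154]
177 [136, 136, 135, 136, 137, 139, 139, 115, 58, 39, 39, 95, 145, 146, 148, 146, 148, 148, 149, 151, 144, 146]
180 [126, 101, 74, 71, 71, 64, 74, 50, 37, 36, 39, 57, 67, 67, 72, 91, 107, 125, 136, 149, 150, 149]
row 165 [134, 132, 135, 135, 131, 122, 89, 37, 17, 15, 17, 15, 14, 15, 15, 15, 15, 15, 12, 25, 94, 149, 167, 168, 166, 167, 167, 167, 166, 167, 166, 151, 97, 25, 8, 13, 11, 15, 15, 15, 15, 15, 14, 13, 13, 15, 15, 15, 15, 27, 79, 122, 135, 136, 134, 133, 133, 134, 135, 135]
row 195 [136, 138, 135, 135, 133, 129, 109, 57, 18, 14, 15, 13, 15, 17, 14, 16, 11, 12, 17, 15, 15, 15, 13, 15, 15, 14, 14, 16, 16, 13, 15, 14, 16, 16, 16, 16, 16, 11, 
[... 672 characters left out ...]
 142, 138, 138, 138, 137]
col 290 [89, 93, 101, 117, 130, 134, 133, 129, 113, 78, 31, 16, 16, 16, 15, 15, 15, 15, 15, 15, 13, 15, 15, 13, 15, 15, 15, 13, 14, 13, 11, 12, 13, 14, 13, 13, 13, 12, 12, 13, 12, 14, 12, 14, 16, 16, 18, 14, 16, 17, 15, 15, 16, 16, 14, 15, 15, 15, 12, 12, 12, 17, 16, 19, 18, 14, 17, 21, 52, 107, 140, 147, 148, 150, 149, 149, 148, 148]
col 320 [137, 136, 134, 134, 134, 132, 132, 120, 87, 38, 17, 15, 15, 16, 17, 15, 15, 13, 15, 15, 15, 15, 15, 15, 15, 15, 15, 15, 15, 15, 15, 15, 16, 15, 16, 15, 15, 15, 13, 15, 13, 15, 13, 15, 15, 15, 15, 13, 15, 16, 15, 15, 15, 15, 15, 13, 13, 15, 15, 16, 12, 17, 16, 16, 20, 14, 13, 17, 51, 109, 131, 132, 128, 125, 128, 129, 131, 132]
```

```bash
python3 - <<'E'
from h import *
L=lambda n:dict(np.load(f"pics/{n}0.npz"))
t,s=L("top"),L("side")
for v,a,b in((165,282.7,326),(195,282.95,327.2),(210,283.2,327.5)):
    p,q=onz(t,a,v,.012),onz(t,b,v,.012);print(((p+q)/2).round(4),(p-q)[1].round(4))
print("far",onz(t,287,157.2,.012)[:2],onz(t,320,156.4,.012)[:2],"near",onz(t,288,216.6,0)[:2],onz(t,320,216.4,0)[:2])
# stem in side: x at y≈.163 plane
for u,v in((341.0,154),(340.6,160),(339.9,166),(339.5,172),(339.4,177)):
    o,w=ray(s,u,v);k=(.164-o[1])/w[1];print((o+w*k).round(4))
print("cell top",onz(t,303.3,184,.212))
E
```

```text
[0.6252 0.1652 0.012 ] 0.1072
[0.55   0.1628 0.012 ] 0.1086
[0.5129 0.1619 0.012 ] 0.1083
far [0.64474917 0.20838308] [0.64714944 0.12650644] near [0.49786204 0.20477505] [0.49865975 0.12595   ]
[0.5449 0.164  0.1483]
[0.5446 0.164  0.1336]
[0.5437 0.164  0.1188]
[0.5435 0.164  0.1036]
[0.5438 0.164  0.0908]
cell top [0.54187998 0.16155455 0.212     ]
```

```bash
cat >> h.py <<'E'
def wrel(s,*dw,az=None):
    q=s["eef_rot"];R0=R.from_quat([q[1],q[2],q[3],q[0]]).as_matrix();z=R0[:,2]
    print("tool az %.1f lean %.1f, tab-line az %.1f"%(np.degrees(np.arctan2(z[1],z[0])),np.degrees(np.arccos(-z[2])),np.degrees(np.arctan2(-R0[0,1],R0[1,1]))%180))
    for d in dw: print("slide",(R0.T@np.array(d)/.2).round(4))
    return R0
E
python3 - <<'E'
from h import *
from bench import r
s=r.sense();R0=wrel(s,(0,0,.082),(-.094,-.119,.082));print(s["tool_pos"]-.019*R0[:,2])
E
```

```text
tool az -43.4 lean 39.9, tab-line az 136.5
slide [-0.2631  0.0006 -0.3144]
slide [-0.3168 -0.7545 -0.2711]
[0.54379373 0.37266693 0.02807569]
```

Emit:
{"op": "send_rows", "data": {
  "moves": [
    {"slide": [-0.13,0,-0.157],"dr": [0,0,0],"fingers": 1},
    {"slide": [-0.263,0,-0.314],"dr": [0,0,0],"fingers": 1},
    {"slide": [-0.28,-0.25,-0.3],"dr": [0,0,0],"fingers": 1},
    {"slide": [-0.3,-0.5,-0.285],"dr": [0,0,0],"fingers": 1},
    {"slide": [-0.317,-0.755,-0.271],"dr": [0,0,0],"fingers": 1},
    {"slide": [-0.317,-0.755,-0.271],"dr": [0,0,0],"fingers": 1},
    {"slide": [-0.317,-0.755,-0.271],"dr": [0,0,0],"fingers": 1}
  ],
  "squeeze": 80
}}

```text
time_s: 3.55
tool_pos: [0.4586, 0.2451, 0.0944]
eef_rot: [0.317, 0.349, 0.873, -0.126]
wrist_force: [0.1, 0.6, -1.8]
width: 0.097
gripper_force: 79.4
```

```bash
python3 - <<'E'
from h import *
from bench import r
t,d,w=r.snapshot("top"),r.snapshot("side"),r.snapshot("wrist");s=r.sense();print(s["time_s"],s["width"],s["joint_pos"].round(2),s["wrist_force"])
R0=wrel(s);print(s["tool_pos"]-.019*R0[:,2])
np.savez("pics/t3.npz",**t);np.savez("pics/s3.npz",**d)
a=cv2.resize(t["frame"][150:250,240:360],(480,400),interpolation=cv2.INTER_CUBIC)
b=cv2.resize(d["frame"][110:220,290:370],(320,440),interpolation=cv2.INTER_CUBIC)
o=np.zeros((600,800,3),np.uint8);o[:400,:480]=a;o[:440,480:]=b;o[400:600,:320]=cv2.resize(w["frame"],(320,200))
cv2.imwrite("pics/m3.png",o)
E
```

```text
3.7 0.09596840080435122 [ 0.85  0.59  2.01 -1.    0.87  0.83] [ 0.01092213  0.32840012 -2.18707311]
tool az -43.5 lean 39.9, tab-line az 136.5
[0.45019374 0.2539865  0.10884449]
```

View pics/m3.png

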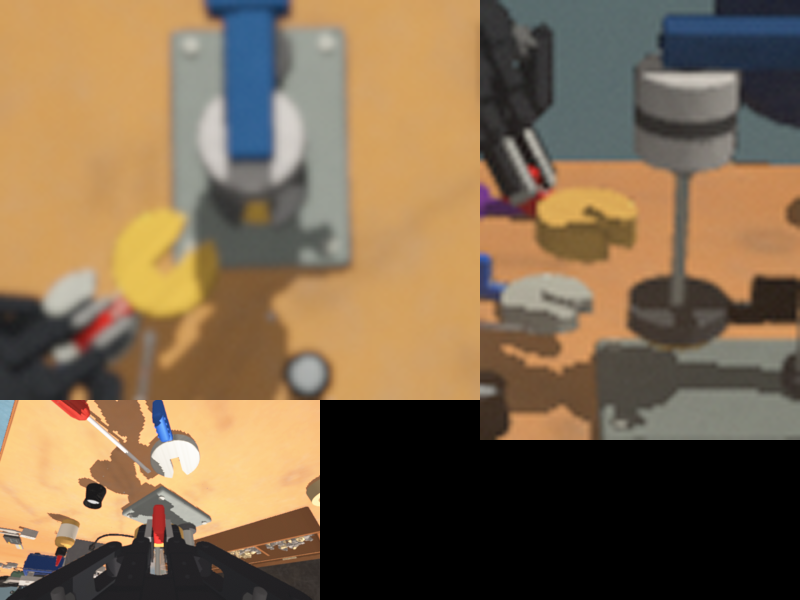

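Montage: brass held flat (top crop (165,262), slot pointing at the stem), side crop shows it level above the steel, and the stem at (680,240).

```bash
cat >> h.py <<'E'
def disc(d,box,lo,hi,z):
    m=cv2.inRange(cv2.cvtColor(d["frame"],cv2.COLOR_BGR2HSV),np.array(lo),np.array(hi));k=np.zeros_like(m);x,y,X,Y=box;k[y:Y,x:X]=m[y:Y,x:X]
    c=max(cv2.findContours(k,0,1)[0],key=cv2.contourArea)
    h=cv2.convexHull(c)[:,0];w=np.array([onz(d,*p,z)[:2] for p in h],np.float32)
    (x,y),rad=cv2.minEnclosingCircle(w);e=cv2.fitEllipse(h);print("circ",round(x,4),round(y,4),round(rad,4),"ell",onz(d,*e[0],z).round(4),np.array(e[1]).round(1),e[0])
    return np.array([x,y])
E
python3 - <<'E'
from h import *
t,s=dict(np.load("pics/t3.npz")),dict(np.load("pics/s3.npz"))
c=disc(t,(260,195,300,235),(19,120,60),(35,255,255),.101)
c2=disc(s,(300,150,332,172),(18,110,110),(35,255,255),.101)
hs=cv2.cvtColor(t["frame"],cv2.COLOR_BGR2HSV)
print(hs[216,264:298,:].tolist())
E
```

```text
circ 0.4896 0.216 0.032 ell [0.4888 0.2165 0.101 ] [26.2 27.7] (280.25164794921875, 215.54391479492188)
circ 0.4878 0.2058 0.0396 ell [0.4905 0.203  0.101 ] [15.6 28. ] (315.98577880859375, 164.80841064453125)
[[17, 128, 209], [17, 134, 210], [17, 137, 209], [18, 145, 208], [21, 154, 214], [22, 160, 222], [22, 160, 226], [22, 161, 228], [22, 159, 230], [22, 160, 231], [22, 159, 232], [22, 160, 231], [22, 160, 229], [22, 160, 222], [21, 158, 212], [19, 150, 208], [18, 144, 211], [17, 140, 212], [18, 137, 209], [19, 130, 204], [21, 131, 210], [22, 144, 220], [22, 154, 225], [22, 163, 218], [22, 168, 193], [21, 171, 160], [21, 172, 144], [20, 172, 142], [21, 171, 142], [20, 158, 136], [19, 131, 119], [18, 86, 101], [18, 61, 92], [17, 55, 92]]
```

```bash
python3 - <<'E'
from h import *
from bench import r
s=r.sense();wrel(s,(.035,-.0355,-.005),(.0535,-.053,-.005),(.0535,-.053,-.012))
E
```

```text
tool az -43.5 lean 39.9, tab-line az 136.5
slide [-0.1752 -0.0081  0.1789]
slide [-0.2729 -0.0078  0.2605]
slide [-0.2505 -0.0079  0.2873]
```

Emit:
{"op": "send_rows", "data": {
  "moves": [
    {"slide": [-0.04,-0.004,0.06],"dr": [0,0,0],"fingers": 1},
    {"slide": [-0.09,-0.008,0.1],"dr": [0,0,0],"fingers": 1},
    {"slide": [-0.14,-0.008,0.14],"dr": [0,0,0],"fingers": 1},
    {"slide": [-0.175,-0.008,0.179],"dr": [0,0,0],"fingers": 1},
    {"slide": [-0.175,-0.008,0.179],"dr": [0,0,0],"fingers": 1}
  ]
}}

```text
time_s: 4.32
tool_pos: [0.4935, 0.208, 0.089]
eef_rot: [0.316, 0.349, 0.873, -0.127]
wrist_force: [-0.3, -0.1, -2.1]
width: 0.102
gripper_force: 79.3
```

```bash
python3 - <<'E'
from h import *
from bench import r
t,d=r.snapshot("top"),r.snapshot("side");s=r.sense();print(s["time_s"],s["width"],s["wrist_force"],s["ft_torque"])
R0=wrel(s);print(s["tool_pos"]-.019*R0[:,2])
a=cv2.resize(t["frame"][160:240,260:340],(400,400),interpolation=cv2.INTER_CUBIC)
b=cv2.resize(d["frame"][130:210,290:370],(400,400),interpolation=cv2.INTER_CUBIC)
cv2.imwrite("pics/m4.png",np.hstack([a,b]))
E
```

```text
4.425 0.09710445201034705 [-0.38147859  0.18780769 -2.46585994] [0.46383256 0.50227554 0.03944593]
tool az -43.6 lean 39.9, tab-line az 136.4
[0.48429706 0.21713816 0.10358779]
```

View pics/m4.png

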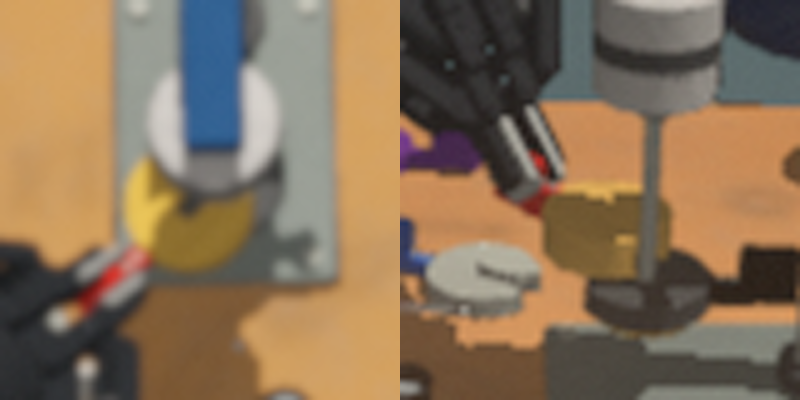

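Montage: stem lies in the mouth of the brass slot (side crop (650,210)), no contact forces. I'll slide the rest in.

```bash
python3 - <<'E'
from h import *
from bench import r
s=r.sense();wrel(s,(.0192,-.0168,0),(.0,0,-.005))
E
```

```text
tool az -43.6 lean 39.9, tab-line az 136.4
slide [-0.0978  0.0053  0.0817]
slide [0.016  0.     0.0192]
```

Emit:
{"op": "send_rows", "data": {
  "moves": [
    {"slide": [-0.03,0.001,0.025],"dr": [0,0,0],"fingers": 1},
    {"slide": [-0.06,0.003,0.05],"dr": [0,0,0],"fingers": 1},
    {"slide": [-0.08,0.004,0.067],"dr": [0,0,0],"fingers": 1},
    {"slide": [-0.098,0.005,0.082],"dr": [0,0,0],"fingers": 1},
    {"slide": [-0.098,0.005,0.082],"dr": [0,0,0],"fingers": 1}
  ]
}}

```text
time_s: 5.05
tool_pos: [0.5125, 0.1917, 0.089]
eef_rot: [0.317, 0.349, 0.873, -0.127]
wrist_force: [0.4, 0.7, -2.0]
width: 0.096
gripper_force: 79.6
```

```bash
python3 - <<'E'
from h import *
from bench import r
s=r.sense();print(s["time_s"],s["width"],s["wrist_force"],s["ft_torque"])
R0=wrel(s);print(s["tool_pos"]-.019*R0[:,2])
E
```

```text
5.05 0.09625987152379285 [ 0.44903592  0.71269685 -1.99016391] [ 0.51308172  0.51470307 -0.00079838]
tool az -43.6 lean 39.9, tab-line az 136.4
[0.50365345 0.20015117 0.10360375]
```

Emit:
{"op": "send_rows", "data": {
  "moves": [
    {"slide": [-0.008,0,0.0065],"dr": [0,0,0],"fingers": 1},
    {"slide": [-0.015,0,0.013],"dr": [0,0,0],"fingers": 1},
    {"slide": [-0.015,0,0.013],"dr": [0,0,0],"fingers": 1}
  ]
}}

```text
time_s: 5.42
tool_pos: [0.5132, 0.1913, 0.0888]
eef_rot: [0.315, 0.349, 0.874, -0.125]
wrist_force: [-22.3, 15.6, 9.1]
width: 0.096
gripper_force: 83.1
```

```bash
python3 - <<'E'
from h import *
from bench import r
s=r.sense();print(s["time_s"],s["width"],s["wrist_force"],s["ft_torque"])
R0=wrel(s);print(s["tool_pos"]-.019*R0[:,2])
E
```

```text
5.425 0.09635513751337028 [-22.32843755  15.57101091   9.0748368 ] [ 1.31382854  2.17336347 -0.56914519]
tool az -43.4 lean 39.7, tab-line az 136.5
[0.50434585 0.19966514 0.10338289]
```

Emit:
{"op": "send_rows", "data": {
  "moves": [
    {"slide": [0.02,0,-0.0175],"dr": [0,0,0],"fingers": 1},
    {"slide": [0.02,0,-0.0175],"dr": [0,0,0],"fingers": 1},
    {"slide": [0.028,0,-0.008],"dr": [0,0,0],"fingers": 1},
    {"slide": [0.036,0,0.0017],"dr": [0,0,0],"fingers": 1},
    {"slide": [0.036,0,0.0017],"dr": [0,0,0],"fingers": 1}
  ]
}}

```text
time_s: 6.05
tool_pos: [0.5114, 0.1927, 0.0839]
eef_rot: [0.317, 0.349, 0.873, -0.127]
wrist_force: [0.3, -0.1, -2.8]
width: 0.097
gripper_force: 79.4
```

```bash
python3 - <<'E'
from h import *
from bench import r
s=r.sense();print(s["time_s"],s["width"],s["wrist_force"],s["ft_torque"])
R0=wrel(s,(0,0,-.001));print(s["tool_pos"]-.019*R0[:,2])
E
```

```text
6.05 0.09667688505755465 [ 0.33909193 -0.09188246 -2.79599016] [0.4848087  0.53993417 0.0338078 ]
tool az -43.6 lean 39.9, tab-line az 136.4
slide [0.0032 0.     0.0038]
[0.50261314 0.20110073 0.09843599]
```

Emit:
{"op": "send_rows", "data": {
  "moves": [
    {"slide": [0.0032,0,0.0038],"dr": [0,0,0],"fingers": 1},
    {"slide": [0.0048,0,0.0057],"dr": [0,0,0],"fingers": 1},
    {"slide": [0.0048,0,0.0057],"dr": [0,0,0],"fingers": 1}
  ]
}}

```text
time_s: 6.42
tool_pos: [0.5114, 0.1928, 0.0835]
eef_rot: [0.317, 0.349, 0.873, -0.127]
wrist_force: [-4.2, 1.3, 6.2]
width: 0.095
gripper_force: 80.8
```

Emit:
{"op": "send_rows", "data": {
  "moves": [
    {"slide": [0,0,0],"dr": [0,0,0],"fingers": 0.4},
    {"slide": [0,0,0],"dr": [0,0,0],"fingers": 0.4},
    {"slide": [0,0,0],"dr": [0,0,0],"fingers": 0.3},
    {"slide": [0,0,-0.1],"dr": [0,0,0],"fingers": 0.3},
    {"slide": [0,0,-0.25],"dr": [0,0,0],"fingers": 0.3},
    {"slide": [0,0,-0.5],"dr": [0,0,0],"fingers": 0},
    {"slide": [0,0,-0.5],"dr": [0,0,0],"fingers": -0.3},
    {"slide": [0,0,-0.5],"dr": [0,0,0],"fingers": -0.3}
  ]
}}

```text
time_s: 7.42
tool_pos: [0.4649, 0.237, 0.1591]
eef_rot: [0.317, 0.348, 0.873, -0.127]
wrist_force: [-1.0, 0.6, 0.6]
width: 0.648
gripper_force: 0.0
```

```bash
python3 - <<'E'
from h import *
from bench import r
t,d,w=r.snapshot("top"),r.snapshot("side"),r.snapshot("wrist");s=r.sense();print(s["time_s"],s["width"],s["wrist_force"],s["joint_pos"].round(2),s["tool_pos"])
for n,x in(("t5",t),("s5",d)):np.savez(f"pics/{n}.npz",**x)
a=cv2.resize(t["frame"][160:260,240:340],(400,400),interpolation=cv2.INTER_CUBIC)
b=cv2.resize(d["frame"][130:210,290:370],(400,400),interpolation=cv2.INTER_CUBIC)
o=np.zeros((600,800,3),np.uint8);o[:400]=np.hstack([a,b]);o[400:,:320]=cv2.resize(w["frame"],(320,200))
cv2.imwrite("pics/m5.png",o)
q=s["eef_rot"]
E
```

```text
7.575 0.6529928400018662 [ 0.06411316 -0.41449197  0.66146192] [ 0.82  0.46  2.01 -0.92  0.94  0.68] [0.46478154 0.2361611  0.15830454]
```

View pics/m5.png

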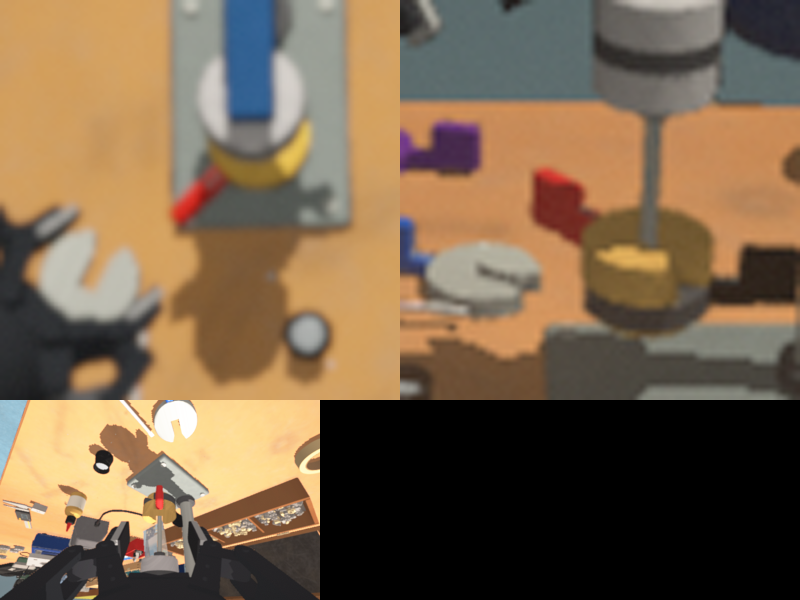

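Brass sits flat and centred (side crop (648,265)), red tab at (560,205), slot toward the lower right. Steel is visible at (90,275) in the top crop, undisturbed. Next: measure the steel.

```bash
python3 - <<'E'
from h import *
from bench import r
t=dict(np.load("pics/top0.npz"));sd=dict(np.load("pics/side0.npz"))
c=disc(t,(247,214,276,243),(0,0,120),(179,60,255),.012)
c2=disc(sd,(292,176,322,196),(0,0,110),(179,70,255),.012)
b=[onz(t,*C,.027) for A,C,B in blobs(t,(100,90,50),(125,255,255)) if abs(C[0]-252)<8][0]
bs=[onz(sd,*C,.02) for A,C,B in blobs(sd,(100,90,50),(125,255,255)) if abs(C[0]-288)<8]
v=c-b[:2];az=np.degrees(np.arctan2(v[1],v[0]));print(b,bs,az,np.hypot(*v))
u=v/np.hypot(*v);g=c-.056*u;print("grasp",g)
s=r.sense()
for h in(.10,.028):
    p,M=pose((*g,h),az,40);print(p);rel(s,p,M)
E
```

```text
circ 0.461 0.2691 0.0329 ell [0.4631 0.2679 0.012 ] [23.5 27. ] (261.5450744628906, 230.14405822753906)
circ 0.453 0.2657 0.0463 ell [0.451  0.2639 0.012 ] [15.7 35.5] (300.397705078125, 184.608154296875)
[0.41473144 0.28909844 0.027     ] [array([0.41722984, 0.29078997, 0.02      ]), array([ 0.44914304, -0.3103014 ,  0.02      ])] -23.400648895247173 0.05044166794827579
grasp [0.40963028 0.29130598]
[0.42083873 0.2864555  0.08544516]
slide [0.4887 0.0316 0.0662] dr [-0.0727 -0.0008 -0.0855]
[0.42083873 0.2864555  0.01344516]
slide [0.7196 0.0326 0.3425] dr [-0.0727 -0.0008 -0.0855]
```

Emit:
{"op": "send_rows", "data": {
  "moves": [
    {"slide": [0.15,0.01,-0.05],"dr": [-0.024,0,-0.028],"fingers": 0},
    {"slide": [0.35,0.02,0.0],"dr": [-0.048,0,-0.056],"fingers": 0},
    {"slide": [0.489,0.032,0.066],"dr": [-0.0727,-0.001,-0.0855],"fingers": 0},
    {"slide": [0.489,0.032,0.066],"dr": [-0.0727,-0.001,-0.0855],"fingers": 0},
    {"slide": [0.489,0.032,0.066],"dr": [-0.0727,-0.001,-0.0855],"fingers": 0}
  ]
}}

```text
time_s: 8.2
tool_pos: [0.4218, 0.2874, 0.0868]
eef_rot: [0.336, 0.192, 0.92, -0.069]
wrist_force: [-0.6, -0.8, 0.9]
width: 0.502
gripper_force: 0.0
```

```bash
python3 - <<'E'
from h import *
from bench import r
w=r.snapshot("wrist");s=r.sense();print(s["time_s"],s["width"],s["wrist_force"],s["joint_pos"].round(2),s["tool_pos"])
R0=wrel(s)
bl=[(A,C,B) for A,C,B in blobs(w,(100,90,40),(125,255,255),100)];print(bl)
cv2.imwrite("pics/w6.png",w["frame"])
for h in(.06,.028):
    p,M=pose((.411,.2905,h),-23.4,40);rel(s,p,M)
E
```

```text
8.25 0.4998356028569469 [ 0.2270008   0.39870633 -0.06949238] [ 0.95  0.56  2.14 -1.25  0.73  0.89] [0.42208019 0.28780821 0.08723346]
tool az -23.3 lean 40.1, tab-line az 156.5
[(np.int32(1063), array([318.5, 139.6]), array([309, 108,  20,  62], dtype=int32)), (np.int32(9214), array([604.8, 300.6]), array([542, 190,  98, 174], dtype=int32))]
slide [ 0.1309 -0.0103  0.1629] dr [ 0.0004  0.0006 -0.0011]
slide [ 0.234  -0.0108  0.2853] dr [ 0.0004  0.0006 -0.0011]
```

View pics/w6.png

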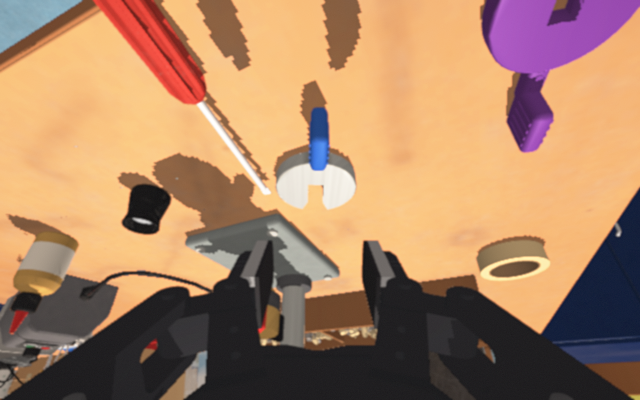

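Wrist view: blue tab (318,140) and disc (316,182) lie on the midline between the fingers (~318); screwdriver tip (265,190) is clear. Joint 4 is near its limit (−1.25 against −1.31), so I'll use a lean of 31° for the grasp.

```bash
python3 - <<'E'
from h import *
from bench import r
s=r.sense()
for h in(.07,.027):
    p,M=pose((.4115,.2915,h),-23.4,31);rel(s,p,M)
E
```

```text
slide [ 0.1133 -0.0046  0.1237] dr [ 0.0004  0.0506 -0.001 ]
slide [ 0.2518 -0.0052  0.2881] dr [ 0.0004  0.0506 -0.001 ]
```

Emit:
{"op": "send_rows", "data": {
  "moves": [
    {"slide": [0.113,-0.005,0.124],"dr": [0,0.0506,-0.001],"fingers": 0},
    {"slide": [0.113,-0.005,0.124],"dr": [0,0.0506,-0.001],"fingers": 0},
    {"slide": [0.18,-0.005,0.205],"dr": [0,0.0506,-0.001],"fingers": 0},
    {"slide": [0.252,-0.005,0.288],"dr": [0,0.0506,-0.001],"fingers": 0},
    {"slide": [0.252,-0.005,0.288],"dr": [0,0.0506,-0.001],"fingers": 0},
    {"slide": [0.252,-0.005,0.288],"dr": [0,0.0506,-0.001],"fingers": 1},
    {"slide": [0.252,-0.005,0.288],"dr": [0,0.0506,-0.001],"fingers": 1},
    {"slide": [0.252,-0.005,0.288],"dr": [0,0.0506,-0.001],"fingers": 1},
    {"slide": [0.252,-0.005,0.288],"dr": [0,0.0506,-0.001],"fingers": 1},
    {"slide": [0.252,-0.005,0.288],"dr": [0,0.0506,-0.001],"fingers": 1}
  ],
  "squeeze": 70
}}

```text
time_s: 9.5
tool_pos: [0.4198, 0.2879, 0.0111]
eef_rot: [0.262, 0.194, 0.944, -0.053]
wrist_force: [-2.0, 0.5, 6.3]
width: 0.099
gripper_force: 69.4
```

```bash
python3 - <<'E'
from h import *
from bench import r
s=r.sense();print(s["time_s"],s["width"],s["gripper_force"],s["wrist_force"],s["joint_pos"].round(2),s["tool_pos"])
R0=wrel(s,(0,0,.13));g=s["tool_pos"]-.019*R0[:,2];print(g)
# goal: yaw +53.4 about world z; approach grasp position
u=np.array([np.cos(np.pi/6),np.sin(np.pi/6)]);c=np.array([.543,.163])-.085*u
p,M=pose((*(c-.056*u),.027+.13),30,31);print(p)
s2=dict(s);s2["tool_pos"]=s["tool_pos"]+np.array([0,0,.13]);rel(s2,p,M)
E
```

```text
9.5 0.09894185918674796 69.36928153038025 [-1.95016886  0.52379845  6.26240386] [ 0.87  0.68  2.12 -1.27  0.54  0.89] [0.4198149  0.28790955 0.01113394]
tool az -23.1 lean 31.1, tab-line az 156.8
slide [-0.3353  0.0009 -0.5569]
[0.41079764 0.29174869 0.02741122]
[0.4293651  0.09739286 0.14071382]
slide [-0.3586 -0.8568  0.2169] dr [-0.152   0.0005 -0.2535]
```

Emit:
{"op": "send_rows", "data": {
  "moves": [
    {"slide": [-0.1,0,-0.17],"dr": [0,0,0],"fingers": 1},
    {"slide": [-0.22,0,-0.37],"dr": [0,0,0],"fingers": 1},
    {"slide": [-0.335,0,-0.557],"dr": [0,0,0],"fingers": 1},
    {"slide": [-0.335,0,-0.557],"dr": [0,0,0],"fingers": 1},
    {"slide": [-0.335,0,-0.557],"dr": [0,0,0],"fingers": 1}
  ]
}}

```text
time_s: 10.12
tool_pos: [0.4191, 0.2871, 0.1397]
eef_rot: [0.261, 0.194, 0.944, -0.054]
wrist_force: [-0.1, -0.5, -1.6]
width: 0.1
gripper_force: 68.8
```

```bash
python3 - <<'E'
from h import *
from bench import r
s=r.sense();print(s["time_s"],s["width"],s["wrist_force"],s["joint_pos"].round(2),s["tool_pos"])
wrel(s)
u=np.array([np.cos(np.pi/6),np.sin(np.pi/6)]);c=np.array([.543,.163])-.085*u
p,M=pose((*(c-.056*u),.157),30,31.1);rel(s,p,M)
p,M=pose((.40,.20,.157),0,31.1);rel(s,p,M)
E
```

```text
10.125 0.10023288954148915 [-0.05635755 -0.54159631 -1.63465162] [ 0.87  0.39  2.11 -0.89  0.68  0.43] [0.41909217 0.28705348 0.13973411]
tool az -23.2 lean 31.0, tab-line az 156.8
slide [-0.3639 -0.8511  0.2124] dr [-0.1524 -0.0007 -0.2534]
slide [-0.1132 -0.4183  0.0621] dr [-0.0665 -0.0008 -0.1106]
```

Emit:
{"op": "send_rows", "data": {
  "moves": [
    {"slide": [-0.057,-0.21,0.03],"dr": [-0.033,0,-0.055],"fingers": 1},
    {"slide": [-0.113,-0.418,0.062],"dr": [-0.0665,0,-0.11],"fingers": 1},
    {"slide": [-0.19,-0.55,0.11],"dr": [-0.095,0,-0.158],"fingers": 1},
    {"slide": [-0.27,-0.7,0.16],"dr": [-0.125,0,-0.206],"fingers": 1},
    {"slide": [-0.364,-0.851,0.212],"dr": [-0.1524,0,-0.2534],"fingers": 1},
    {"slide": [-0.364,-0.851,0.212],"dr": [-0.1524,0,-0.2534],"fingers": 1},
    {"slide": [-0.364,-0.851,0.212],"dr": [-0.1524,0,-0.2534],"fingers": 1},
    {"slide": [-0.364,-0.851,0.212],"dr": [-0.1524,0,-0.2534],"fingers": 1}
  ]
}}

```text
time_s: 11.12
tool_pos: [0.4018, 0.1638, 0.1541]
eef_rot: [0.263, -0.23, 0.937, -0.004]
wrist_force: [0.9, -0.5, -1.1]
width: 0.102
gripper_force: 69.5
```

```bash
python3 - <<'E'
from h import *
from bench import r
t,d=r.snapshot("top"),r.snapshot("side");s=r.sense();print(s["time_s"],s["width"],s["wrist_force"],s["joint_pos"].round(2),s["tool_pos"])
R0=wrel(s);g=s["tool_pos"]-.019*R0[:,2];zu=g[2]-.0274;print("g",g,"underside",zu)
for n,x in(("t7",t),("s7",d)):np.savez(f"pics/{n}.npz",**x)
u=g[:2]+.056*np.array([np.cos(np.pi/6),.5]);print("exp centre",u,proj(t,(*u,zu+.012)),proj(d,(*u,zu+.012)))
U,V=map(int,proj(t,(*u,zu+.012)))
print(cv2.cvtColor(t["frame"],cv2.COLOR_BGR2HSV)[V,U-22:U+22].tolist())
disc(t,(U-16,V-16,U+17,V+17),(0,0,130),(179,70,255),zu+.012)
U,V=map(int,proj(d,(*u,zu+.012)))
disc(d,(U-22,V-12,U+22,V+10),(0,0,130),(179,70,255),zu+.012)
E
```

```text
11.225 0.10212943364566858 [ 0.7430886  -0.61977429 -2.29483523] [ 0.43  0.17  2.42 -1.31  0.11 -0.34] [0.40194276 0.16363963 0.15433938]
tool az 12.9 lean 30.5, tab-line az 25.6
g [0.39253392 0.16149276 0.17070595] underside 0.14330595259379109
exp centre [0.44103134 0.18949276] (np.float64(290.6638934444037), np.float64(234.74411973265597)) (np.float64(294.108790807851), np.float64(145.55504267072854))
[[17, 138, 210], [17, 137, 210], [16, 135, 209], [16, 135, 209], [17, 135, 208], [16, 135, 209], [16, 128, 209], [15, 91, 211], [15, 47, 213], [15, 34, 212], [15, 47, 201], [16, 64, 188], [17, 43, 182], [23, 25, 184], [26, 19, 186], [28, 16, 186], [30, 17, 185], [28, 18, 185], [28, 17, 184], [28, 17, 184], [28, 17, 185], [28, 16, 186], [25, 18, 180], [21, 30, 163], [17, 57, 144], [16, 70, 142], [16, 60, 149], [18, 42, 159], [21, 29, 169], [24, 20, 176], [25, 17, 179], [25, 17, 181], [28, 17, 181], [28, 17, 182], [30, 17, 181], [28, 17, 181], [28, 17, 180], [25, 18, 174], [24, 25, 154], [16, 56, 133], [15, 112, 125], [15, 144, 126], [15, 147, 132], [16, 147, 154]]
circ 0.4382 0.1934 0.0435 ell [0.4369 0.1909 0.1553] [28.1 41.2] (289.989013671875, 236.64503479003906)
circ 0.4508 0.1739 0.0326 ell [0.4501 0.1749 0.1553] [11.8 26.4] (297.9092712402344, 148.3699493408203)
```

Joints 4 and 5 hit their limits when heading to +30° (lean in line with the forearm), so I'll place the steel from the far left instead: slot at −115°, which is 71° from the brass slot. First I back out.

```bash
python3 - <<'E'
from h import *
from bench import r
s=r.sense()
p,M=pose((.41,.29,.157),-23.2,31);rel(s,p,M)
u=np.array([np.cos(np.pi/6),.5]);c=np.array([.543,.163])-.085*u
pc,Mc=pose((*(c-.056*u),.157),30,31.1)
q=R.from_matrix(Mc).as_quat();rel({"tool_pos":pc,"eef_rot":[q[3],*q[:3]]},p,M)
E
```

```text
slide [-0.2967  0.5198  0.1701] dr [0.1034 0.0108 0.2534]
slide [-0.3654  0.8432  0.2205] dr [0.1524 0.0005 0.2532]
```

Emit:
{"op": "send_rows", "data": {
  "moves": [
    {"slide": [-0.1,0.17,0.06],"dr": [0.034,0.004,0.084],"fingers": 1},
    {"slide": [-0.2,0.35,0.12],"dr": [0.069,0.007,0.168],"fingers": 1},
    {"slide": [-0.297,0.52,0.17],"dr": [0.103,0.011,0.253],"fingers": 1},
    {"slide": [-0.297,0.52,0.17],"dr": [0.103,0.011,0.253],"fingers": 1},
    {"slide": [-0.297,0.52,0.17],"dr": [0.103,0.011,0.253],"fingers": 1},
    {"slide": [-0.297,0.52,0.17],"dr": [0.103,0.011,0.253],"fingers": 1},
    {"slide": [-0.297,0.52,0.17],"dr": [0.103,0.011,0.253],"fingers": 1}
  ]
}}

```text
time_s: 12.1
tool_pos: [0.419, 0.2852, 0.1407]
eef_rot: [0.262, 0.192, 0.944, -0.054]
wrist_force: [-0.2, 0.1, -1.4]
width: 0.101
gripper_force: 69.5
```

```bash
python3 - <<'E'
from h import *
from bench import r
s=r.sense();print(s["time_s"],s["width"],s["wrist_force"],s["joint_pos"].round(2),s["tool_pos"])
wrel(s)
for g,az in(((.44,.31,.157),-42),((.47,.33,.157),-60),((.53,.33,.157),-85),((.6026,.2908,.157),-115)):
    p,M=pose(g,az,31.1);rel(s,p,M)
E
```

```text
12.1 0.10104851408183803 [-0.15374362  0.11023845 -1.44128385] [ 0.87  0.39  2.11 -0.9   0.68  0.43] [0.41902    0.28523318 0.14068362]
tool az -23.1 lean 31.0, tab-line az 157.0
slide [-0.0813  0.139   0.0484] dr [ 0.0541 -0.0006  0.0906]
slide [-0.16    0.2761  0.0955] dr [ 0.1057 -0.0005  0.1763]
slide [-0.383   0.3795  0.2292] dr [ 0.1773 -0.0004  0.2953]
slide [-0.7139  0.3353  0.4279] dr [ 2.633e-01 -3.000e-04  4.380e-01]
```

Emit:
{"op": "send_rows", "data": {
  "moves": [
    {"slide": [-0.04,0.07,0.024],"dr": [0.027,0,0.045],"fingers": 1},
    {"slide": [-0.081,0.139,0.048],"dr": [0.054,0,0.09],"fingers": 1},
    {"slide": [-0.12,0.21,0.072],"dr": [0.08,0,0.133],"fingers": 1},
    {"slide": [-0.16,0.276,0.095],"dr": [0.106,0,0.176],"fingers": 1},
    {"slide": [-0.27,0.33,0.162],"dr": [0.141,0,0.236],"fingers": 1},
    {"slide": [-0.383,0.38,0.229],"dr": [0.177,0,0.295],"fingers": 1},
    {"slide": [-0.49,0.37,0.295],"dr": [0.206,0,0.343],"fingers": 1},
    {"slide": [-0.6,0.35,0.36],"dr": [0.235,0,0.391],"fingers": 1},
    {"slide": [-0.714,0.335,0.428],"dr": [0.263,0,0.438],"fingers": 1},
    {"slide": [-0.714,0.335,0.428],"dr": [0.263,0,0.438],"fingers": 1}
  ]
}}

```text
time_s: 13.35
tool_pos: [0.6011, 0.2789, 0.1405]
eef_rot: [0.143, 0.814, 0.515, -0.225]
wrist_force: [-0.3, 0.3, -1.1]
width: 0.104
gripper_force: 69.4
```

Emit:
{"op": "send_rows", "data": {
  "moves": [
    {"slide": [0,0,0],"dr": [0,0,0],"fingers": 1},
    {"slide": [0,0,0],"dr": [0,0,0],"fingers": 1}
  ]
}}

```text
time_s: 13.6
tool_pos: [0.5976, 0.2821, 0.141]
eef_rot: [0.144, 0.812, 0.518, -0.226]
wrist_force: [0.3, 0.3, -2.0]
width: 0.102
gripper_force: 69.4
```

```bash
python3 - <<'E'
from h import *
from bench import r
t,d=r.snapshot("top"),r.snapshot("side");s=r.sense();print(s["time_s"],s["width"],s["wrist_force"],s["joint_pos"].round(2),s["tool_pos"])
R0=wrel(s);g=s["tool_pos"]-.019*R0[:,2];zu=g[2]-.0274;print("g",g,"underside",zu)
for n,x in(("t8",t),("s8",d)):np.savez(f"pics/{n}.npz",**x)
a=np.radians(-115);u=g[:2]+.056*np.array([np.cos(a),np.sin(a)]);print("exp centre",u)
U,V=map(int,proj(t,(*u,zu+.012)));print(U,V)
disc(t,(U-18,V-18,U+18,V+18),(19,0,130),(179,70,255),zu+.012)
U,V=map(int,proj(d,(*u,zu+.012)));print(U,V)
a=cv2.resize(t["frame"][140:220,240:340],(400,320),interpolation=cv2.INTER_CUBIC)
b=cv2.resize(d["frame"][110:210,300:400],(400,400),interpolation=cv2.INTER_CUBIC)
o=np.zeros((400,800,3),np.uint8);o[:320,:400]=a;o[:,400:]=b
cv2.imwrite("pics/m8.png",o)
E
```

```text
13.7 0.09553384249212821 [ 0.11810283 -0.11959498 -1.80111253] [ 0.55  0.8   1.29 -0.29  1.52  1.07] [0.59782541 0.28243778 0.14122077]
tool az -115.0 lean 31.0, tab-line az 65.0
g [0.60195494 0.29131069 0.15750629] underside 0.13010629362958034
exp centre [0.57828832 0.24055746]
268 173
circ 0.5764 0.2317 0.0454 ell [0.5811 0.2252 0.1421] [33.6 45. ] (275.57733154296875, 171.96511840820312)
353 142
```

```bash
python3 - <<'E'
from h import *
from scipy.optimize import least_squares
t=dict(np.load("pics/t8.npz"));c0=np.array([.5783,.2406]);zt=.1421
S=cv2.cvtColor(t["frame"],cv2.COLOR_BGR2HSV)
P=[]
for a in range(0,360,15):
    row=[]
    for rr in np.arange(.010,.045,.001):
        z=zt if np.cos(np.radians(a))>-.3 else zt-.012
        p=(*(c0+rr*np.array([np.cos(np.radians(a)),np.sin(np.radians(a))])),z)
        U,V=proj(t,p);h=cv2.getRectSubPix(S,(1,1),(U,V))[0,0] if 0 else S[int(round(V)),int(round(U))]
        row.append((rr,int(h[1]),int(h[2])))
    k=next((i for i,x in enumerate(row) if x[0]>.018 and x[1]>75),None)
    print(a,row[k][0] if k else None,"minV",min(x[2] for x in row[:25]))
E
```

```text
0 0.028999999999999984 minV 186
15 0.027999999999999983 minV 186
30 0.02599999999999999 minV 185
45 0.02599999999999999 minV 183
60 0.041999999999999975 minV 154
75 0.03799999999999998 minV 123
90 0.02699999999999999 minV 181
105 0.027999999999999983 minV 181
120 0.027999999999999983 minV 172
135 0.02699999999999999 minV 168
150 0.029999999999999985 minV 166
165 0.029999999999999985 minV 158
180 0.030999999999999986 minV 158
195 0.03199999999999998 minV 160
210 0.03299999999999998 minV 154
225 0.03299999999999998 minV 168
240 0.018999999999999993 minV 160
255 0.01999999999999999 minV 134
270 None minV 159
285 None minV 161
300 0.03499999999999998 minV 162
315 0.03199999999999998 minV 187
330 0.030999999999999986 minV 187
345 0.029999999999999985 minV 186
```

```bash
python3 - <<'E'
from h import *
from bench import r
s=r.sense();u=np.array([-.4226,-.9063,0])
wrel(s,(0,0,-.028),.05*u-[0,0,.028],.08*u-[0,0,.028],.001*u)
E
```

```text
tool az -115.0 lean 31.0, tab-line az 65.0
slide [0.0721 0.     0.12  ]
slide [-1.422e-01 -2.000e-04  2.488e-01]
slide [-2.707e-01 -3.000e-04  3.260e-01]
slide [-0.0043 -0.      0.0026]
```

Emit:
{"op": "send_rows", "data": {
  "moves": [
    {"slide": [0.072,0,0.12],"dr": [0,0,0],"fingers": 1},
    {"slide": [0.0,0,0.163],"dr": [0,0,0],"fingers": 1},
    {"slide": [-0.07,0,0.205],"dr": [0,0,0],"fingers": 1},
    {"slide": [-0.142,0,0.249],"dr": [0,0,0],"fingers": 1},
    {"slide": [-0.142,0,0.249],"dr": [0,0,0],"fingers": 1},
    {"slide": [-0.142,0,0.249],"dr": [0,0,0],"fingers": 1}
  ]
}}

```text
time_s: 14.45
tool_pos: [0.5777, 0.2374, 0.1133]
eef_rot: [0.143, 0.813, 0.518, -0.225]
wrist_force: [0.1, -0.8, -1.1]
width: 0.101
gripper_force: 69.4
```

```bash
python3 - <<'E'
from h import *
from bench import r
t,d=r.snapshot("top"),r.snapshot("side");s=r.sense();print(s["time_s"],s["width"],s["wrist_force"],s["joint_pos"].round(2))
R0=wrel(s);g=s["tool_pos"]-.019*R0[:,2];zu=g[2]-.0274;print("g",g,"underside",zu)
a=cv2.resize(t["frame"][150:220,260:340],(400,350),interpolation=cv2.INTER_CUBIC)
b=cv2.resize(d["frame"][120:200,310:390],(400,400),interpolation=cv2.INTER_CUBIC)
o=np.zeros((400,800,3),np.uint8);o[:350,:400]=a;o[:,400:]=b
cv2.imwrite("pics/m9.png",o);np.savez("pics/s9.npz",**d)
S=d["frame"]
for v in(158,162,166,170,174): print(v,S[v,322:362].sum(1).tolist())
E
```

```text
14.55 0.10389904708885124 [ 0.31947192  0.10693617 -1.22504675] [ 0.51  0.78  1.41 -0.31  1.42  1.07]
tool az -115.0 lean 30.9, tab-line az 65.0
g [0.58196396 0.24620374 0.12938381] underside 0.10198380771760943
158 [420, 419, 425, 420, 417, 423, 421, 424, 423, 424, 418, 413, 431, 460, 470, 482, 402, 287, 279, 275, 414, 497, 499, 497, 500, 498, 505, 499, 500, 491, 457, 409, 410, 421, 420, 422, 423, 421, 422, 420]
162 [423, 426, 426, 421, 428, 423, 427, 426, 427, 426, 402, 378, 446, 492, 380, 250, 253, 266, 280, 262, 246, 285, 278, 248, 249, 258, 257, 259, 256, 256, 250, 254, 261, 261, 262, 282, 375, 423, 418, 423]
166 [261, 268, 298, 351, 408, 433, 433, 431, 426, 433, 343, 237, 244, 254, 256, 249, 249, 266, 281, 268, 325, 410, 399, 316, 263, 261, 254, 260, 260, 260, 258, 264, 268, 270, 263, 250, 358, 420, 418, 418]
170 [184, 179, 182, 190, 290, 407, 429, 432, 431, 434, 434, 434, 414, 343, 295, 281, 280, 275, 280, 338, 406, 429, 379, 286, 264, 274, 281, 278, 278, 276, 274, 271, 293, 331, 358, 385, 402, 401, 407, 414]
174 [193, 186, 182, 191, 186, 201, 221, 241, 246, 247, 246, 245, 245, 242, 250, 240, 254, 277, 275, 253, 234, 244, 238, 243, 246, 241, 253, 293, 358, 413, 434, 435, 435, 431, 429, 429, 435, 430, 426, 421]
```

Forces are clean with the slot gap visible beside the stem (side ~(343,168)). Advancing in checked steps.

Emit:
{"op": "send_rows", "data": {
  "moves": [
    {"slide": [-0.022,0,0.013],"dr": [0,0,0],"fingers": 1},
    {"slide": [-0.043,0,0.026],"dr": [0,0,0],"fingers": 1},
    {"slide": [-0.065,0,0.039],"dr": [0,0,0],"fingers": 1},
    {"slide": [-0.065,0,0.039],"dr": [0,0,0],"fingers": 1}
  ]
}}

```text
time_s: 15.05
tool_pos: [0.5709, 0.2222, 0.113]
eef_rot: [0.143, 0.813, 0.517, -0.226]
wrist_force: [-0.3, -0.4, -2.0]
width: 0.106
gripper_force: 69.4
```

Emit:
{"op": "send_rows", "data": {
  "moves": [
    {"slide": [-0.022,0,0.013],"dr": [0,0,0],"fingers": 1},
    {"slide": [-0.043,0,0.026],"dr": [0,0,0],"fingers": 1},
    {"slide": [-0.06,0,0.036],"dr": [0,0,0],"fingers": 1},
    {"slide": [-0.06,0,0.036],"dr": [0,0,0],"fingers": 1}
  ]
}}

```text
time_s: 15.55
tool_pos: [0.565, 0.2097, 0.113]
eef_rot: [0.143, 0.813, 0.517, -0.226]
wrist_force: [-0.5, -0.5, -1.4]
width: 0.093
gripper_force: 69.4
```

Emit:
{"op": "send_rows", "data": {
  "moves": [
    {"slide": [-0.009,0,0.005],"dr": [0,0,0],"fingers": 1},
    {"slide": [-0.017,0,0.01],"dr": [0,0,0],"fingers": 1},
    {"slide": [-0.026,0,0.016],"dr": [0,0,0],"fingers": 1},
    {"slide": [-0.026,0,0.016],"dr": [0,0,0],"fingers": 1}
  ]
}}

```text
time_s: 16.05
tool_pos: [0.5636, 0.2064, 0.1133]
eef_rot: [0.143, 0.814, 0.517, -0.223]
wrist_force: [2.1, 6.9, -0.2]
width: 0.099
gripper_force: 70.1
```

Emit:
{"op": "send_rows", "data": {
  "moves": [
    {"slide": [0.019,0,-0.0115],"dr": [0,0,0],"fingers": 1},
    {"slide": [0.019,0,-0.0115],"dr": [0,0,0],"fingers": 1},
    {"slide": [0.029,0,0.0055],"dr": [0,0,0],"fingers": 1},
    {"slide": [0.039,0,0.0225],"dr": [0,0,0],"fingers": 1},
    {"slide": [0.0475,0,0.036],"dr": [0,0,0],"fingers": 1},
    {"slide": [0.0475,0,0.036],"dr": [0,0,0],"fingers": 1}
  ]
}}

```text
time_s: 16.8
tool_pos: [0.5644, 0.2084, 0.1016]
eef_rot: [0.143, 0.813, 0.517, -0.226]
wrist_force: [0.1, -0.5, -0.5]
width: 0.096
gripper_force: 69.5
```

```bash
python3 - <<'E'
from h import *
from bench import r
s=r.sense();print(s["time_s"],s["width"],s["wrist_force"],s["ft_torque"])
R0=wrel(s,(0,0,-.001));g=s["tool_pos"]-.019*R0[:,2];print("g",g,"underside",g[2]-.0274,"centre",g[:2]+.0593*np.array([-.4226,-.9063]))
E
```

```text
16.8 0.09558181574570576 [ 0.14668696 -0.49550892 -0.50637386] [ 0.37652764 -0.21832572 -0.01526533]
tool az -115.1 lean 31.0, tab-line az 64.9
slide [0.0026 0.     0.0043]
g [0.56851329 0.21730482 0.11786731] underside 0.0904673081389375 centre [0.54345311 0.16356123]
```

Just touching. I'll press down 1 mm, then release and retreat.

Emit:
{"op": "send_rows", "data": {
  "moves": [
    {"slide": [0.0026,0,0.0043],"dr": [0,0,0],"fingers": 1},
    {"slide": [0.0026,0,0.0043],"dr": [0,0,0],"fingers": 1}
  ]
}}

```text
time_s: 17.05
tool_pos: [0.5645, 0.2086, 0.1012]
eef_rot: [0.144, 0.813, 0.517, -0.225]
wrist_force: [-1.5, 0.3, 2.7]
width: 0.102
gripper_force: 70.0
```

Emit:
{"op": "send_rows", "data": {
  "moves": [
    {"slide": [0.0026,0,0.0043],"dr": [0,0,0],"fingers": 0.4},
    {"slide": [0.0026,0,0.0043],"dr": [0,0,0],"fingers": 0.4},
    {"slide": [0.0026,0,0.0043],"dr": [0,0,0],"fingers": 0.4},
    {"slide": [0,0,-0.1],"dr": [0,0,0],"fingers": 0.4},
    {"slide": [0,0,-0.25],"dr": [0,0,0],"fingers": 0.4},
    {"slide": [0,0,-0.5],"dr": [0,0,0],"fingers": 0.3},
    {"slide": [0,0,-0.8],"dr": [0,0,0],"fingers": 0},
    {"slide": [0,0,-0.8],"dr": [0,0,0],"fingers": 0},
    {"slide": [0,0,-0.8],"dr": [0,0,0],"fingers": 0}
  ]
}}

```text
time_s: 18.18
tool_pos: [0.5989, 0.2829, 0.2374]
eef_rot: [0.143, 0.813, 0.517, -0.226]
wrist_force: [-0.6, -0.4, -0.7]
width: 0.501
gripper_force: 0.0
```

```bash
python3 - <<'E'
from h import *
from bench import r
t,d,w=r.snapshot("top"),r.snapshot("side"),r.snapshot("wrist");s=r.sense();print(s["time_s"],s["width"],s["wrist_force"],s["tool_pos"])
a=cv2.resize(t["frame"][150:220,265:345],(400,350),interpolation=cv2.INTER_CUBIC)
b=cv2.resize(d["frame"][130:200,310:380],(400,400),interpolation=cv2.INTER_CUBIC)
o=np.zeros((600,800,3),np.uint8);o[:350,:400]=a;o[:400,400:]=b;o[350:,:400]=cv2.resize(w["frame"],(400,250))
o[400:,400:720]=cv2.resize(t["frame"],(320,200))
cv2.imwrite("pics/m10.png",o)
E
```

```text
18.325 0.5036620305899308 [0.22312384 1.7244635  0.02191882] [0.59847424 0.28216383 0.23634304]
```

View pics/m10.png

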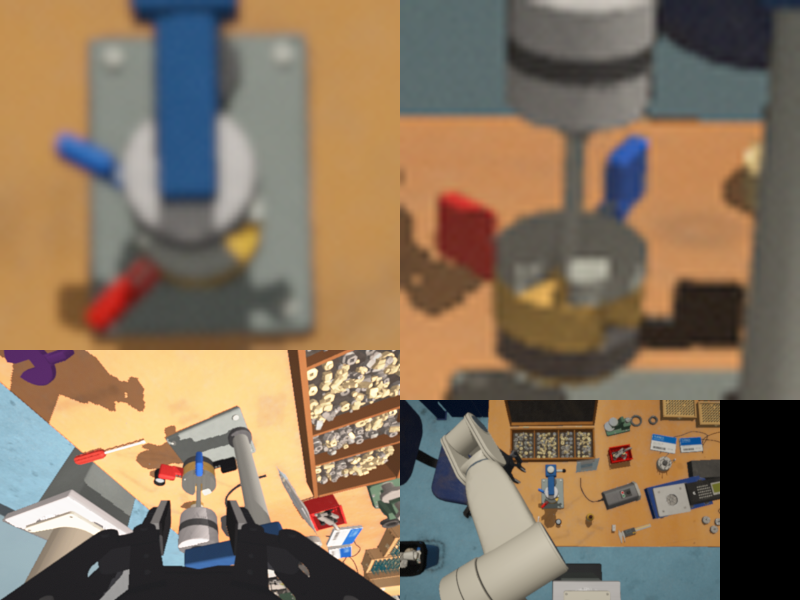

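The last view shows all three stacked flat and concentric on the stem. The blue tab is at about 65° and the red at about 136°, and brass shows through the steel's slot. The gripper is clear, and the loupe, bottle and block are in place.

```bash
python3 -c "
from bench import r
print(r.sign_off())"
```

```text
the job is handed in; nothing more can be done
None
```

I put the brass mass on the black one and the steel mass on the brass one, both flat and centred, with slots about 71° apart (brass to black about 135°), and handed the job in at about 18 s; the judge returned no verdict.

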